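# Clear the pin and hold the cast lever over its fixture

### The job

The cast foot lever of the barber's chair is to be fitted on its bench fixture. First take the old ring-shaped spacer off the fixture's pin and put it in the shallow tray; then lift the lever by its balance point (near the heavy bored end) and hold it level and still about 3 cm above the tip of the pin, its bore centred over the pin and its foot over the saddle. Finish while still holding it there: do not lower it or let go, and do not shift the mug, the pomade tub or the pen.

Things in the scene. Friction and masses are not known exactly. Their poses are not given: they have to be found in the camera images.
- fixture: Fixed grey bench fixture: base plate 250 x 60 x 12 mm, its length pointing roughly away from the robot, pin end far, saddle end near. Origin: centre of its underside, on the desk; x runs along the plate from the pin end to the saddle end, z up. Pin at x = -95 mm, saddle at x = +95 mm. It may stand left or right of the desk's middle; the lever lies on the other side.
- pin_tip (a point): Centre of the tip of the fixture's upright steel pin: diameter 14 mm, 30 mm long, tip 50 mm above the desk, standing on a shoulder of diameter 32 mm whose top is 20 mm above the desk.
- saddle (a point): Centre of the saddle's bed, 20 mm above the desk: 44 mm long, 38 mm wide between two cheeks whose tops are 34 mm above the desk.
- spacer_center (a point): Centre (half-way up) of the old spacer: steel ring, outer diameter 34 mm, hole 19 mm, 22 mm high; at the start it sits loose on the pin, on the shoulder, its centre 31 mm above the desk. About 60 g.
- tray: Shallow open plastic tray, 140 (x) x 114 (y) x 28 mm, fixed on the desk; inner floor 3 mm above the desk, inside 128 x 102 mm, walls 26 mm high. Origin: centre of its underside.
- lever_balance (a point): Balance point of the loose cast lever (239 mm long, about 0.55 kg, starts lying flat, boss end farther from the robot), mid-arm, 22 mm above the lever's underside. Axes: x along the arm from heavy boss to foot, z up. The arm is 14 mm wide (y), 20 mm high (12 to 32 mm above the underside), clear for 34 mm on the boss side and 123 mm on the foot side of this point.
- lever_bore (a point): Centre of the bore at the underside of the lever's round boss (boss diameter 50 mm, 36 mm high, bore diameter 20 mm, right through); lies at x = -59 mm, z = -22 mm from the balance point, in the lever's axes.
- lever_foot (a point): Centre of the underside of the lever's foot pad (44 x 30 mm, 7 mm thick); lies at x = +131 mm, z = -22 mm from the balance point, 190 mm from the bore's centre.
- mug: White mug with a handle, bystander, 97 mm high; leave alone.
- pomade_tub: Round tub, diameter 68 mm, 43 mm high, bystander; leave alone.
- pen: Pen, 112 mm long, lying, bystander; leave alone.

How it is judged:
By the outcome, as a careful person would: the job done as asked, in the order asked, and still so for the second after the job is handed in, while the arm keeps its last pose, push and grip.
It also fails if it takes over 64 s, if anything falls off the work surface, if the arm or the gripper's body presses on something with over 40 N, if the wrist force passes 120 N, or if a joint passes its speed limit or range.

### The arm

A 6-joint arm with a two-finger parallel gripper is mounted at the origin on a cart in front of the work surface, level with it; the furniture and walls round the work are solid. World frame = base frame: x ahead of the robot, y to its left, z up, the work surface at z = 0. Lengths are in m, angles in degrees, forces in N, time in s.
With the tool pointing down it reaches from about 0.4 to 0.825 m from the base axis. Payload 7 kg.
Tool frame: the origin (TCP) lies at the centre of the arm's flange, where the gripper is bolted on; the fingertips stand 178 mm ahead of it and the grasp point (between the pads) lies 159 mm ahead of it (r.tips_ahead is the z of the fingertips in the tool frame, in m); z points along the fingers, y is the line along which they close (so a half turn about z gives the same grasp; the last joint's range is limited). The gripper opens to 88 mm and grips with 3 to 60 N. Pads are 19 mm wide; open, the fingers measure 130 mm over their backs; the gripper's body (78 mm by 193 mm) begins 47 mm behind the grasp point.
Start: joints at [-47.435, 20.546, 0.682, 0, -70.136, -16.507], TCP at [0.296, -0.606, 0.405] pointing down, gripper open.
Joint ranges: [-176.03, 176.03], [-82.01, 121.73], [-58.28, 71.71], [-173.87, 95.51], [-174.79, -0.11], [-173.66, 173.66]. Speed limits (degrees/s): [136.94, 136.94, 172.46, 180, 180, 180].

### API

Orientations are given as [roll, pitch, yaw] about the fixed x, y, z axes, in that order (R = Rz(yaw) Ry(pitch) Rx(roll)).
In Python, from plant import r gives the robot as it stands. The module is installed in compiled form; this text tells all that it offers.
- The arm moves only by the shell command python3 -m pendant 'ROWS' [FORCE]. ROWS is JSON, a list that holds one entry, the list of rows, each a list of 7 numbers: the shift along the tool's x, y, z in m, then the turn, a rotation vector about the tool's x, y, z in degrees, then the gripper command: -1 is shut, 1 is fully open, values between are in proportion. A call has 1 to 5 rows; each row is the pose to reach, as a shift and turn from the pose commanded when the call began, along the tool's axes at that moment; what a row does not reach only later rows make up. A row lasts 1/10 s, in which the tool goes at most 50 mm and 8.59 degrees, less where a joint would pass 70% of its speed; a pose out of reach is approached as far as the arm can. A call with a gripper value outside its range is refused whole. The fingers move at their own pace and stop on an object; FORCE is the grip in N (left out, the last holds). Time passes only in rows, so rows that repeat a pose let the fingers close. It gives the time, the measured TCP pose, the force, the opening and the grip force at its end, in the units of the state.
- r.get_state(): the state, without advancing time (a new reading comes with each control period).
- r.capture(name): name is "scene" or "side" or "wrist"; returns the picture (384x512x3 uint8, red, green, blue); there is no depth.
- r.camera_params(name): a dict with "fx", "fy", "cx", "cy" (pixels), "R" (3x3) and "t" (3): a world point X has camera coordinates R X + t. Camera axes: x right, y down, z forward; pixel columns grow to the right and rows downward; lengths in m; the calibration is good to about 2 mm. The wrist camera is an equidistant fisheye: a pixel r from the principal point sees the ray r / f radians off the axis. A picture is of the moment at which its call begins: read the wrist's pose just before it. camera_params takes no time and is no camera call; for the wrist camera it gives the pose at the moment of the call.
- r.close_job(): hands the job in; it is judged then, once.
The state is a dict: "time_s": time; "joints": joint angles; "qd": joint speeds; "joint_torque": joint torques, N m; "tcp_pos": TCP position; "eef_rot": TCP orientation; "contact_force": force on the tool from outside, world axes, zero at the start; "moment": the same for the moment, N m; "gripper_width": finger opening in m; "gripper_force": force on a finger pad.
Only numpy, scipy, OpenCV 4.12 (cv2) and the standard library are available. Lean on these libraries where they do the work, as an engineer would, in place of code of your own. Each camera call takes 0.05 s, during which the arm holds its last target. There are 200 camera calls.

## Working session

There is one attempt and no reset: what is moved stays moved. The work goes in short steps, Python scripts to look and compute and a shell command to move; the robot and the scene stay as the last step left them, time stands still between calls to the robot, and variables do not carry over. Pictures are saved under pics/ and viewed, at most 10 in all, crops included, and the job is handed in when it is done.

```bash
mkdir -p pics
python3 - <<'E'
from plant import r
import cv2,numpy as np
s=r.get_state();print(s['time_s'],s['tcp_pos'],s['eef_rot'],s['gripper_width'],r.tips_ahead)
for n in("scene","side","wrist"):
    p=r.camera_params(n);print(n,p)
    cv2.imwrite(f"pics/{n}0.png",cv2.cvtColor(r.capture(n),cv2.COLOR_RGB2BGR))
E
```

```text
0.0 [ 0.29644793 -0.60620657  0.40369737] [ 1.79904052e+02 -7.83969608e-03 -1.53948740e+02] 0.08765303404359834 0.1781
scene {'fx': 486.1534597706766, 'fy': 486.1534597706766, 'cx': 254.6313564229732, 'cy': 189.9449025493446, 'R': array([[-0.79873286, -0.60139236,  0.01878948],
       [-0.37502474,  0.47317932, -0.79715606],
       [ 0.47051277, -0.64376125, -0.60348089]]), 't': array([0.37222128, 0.27248922, 1.06198609])}
side {'fx': 363.87192985849146, 'fy': 363.87192985849146, 'cx': 254.27445893948007, 'cy': 192.94928820263442, 'R': array([[ 0.83397958, -0.55151517, -0.01758066],
       [-0.21189697, -0.29067903, -0.93306237],
       [ 0.50948772,  0.78188025, -0.35928476]]), 't': array([-0.46107041,  0.15109101,  0.74466129])}
wrist {'fx': 297.3186396354542, 'fy': 297.3186396354542, 'cx': 256.01829389861194, 'cy': 192.82715089257042, 'R': array([[-0.43879513,  0.89858513,  0.00189605],
       [ 0.86598976,  0.42231317,  0.26779345],
       [ 0.23983448,  0.11914842, -0.96347448]]), 't': array([ 0.67422964, -0.03313552,  0.38965126])}
```

View pics/scene0.png

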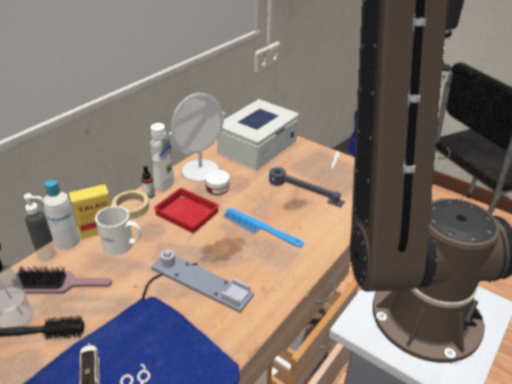

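View pics/side0.png

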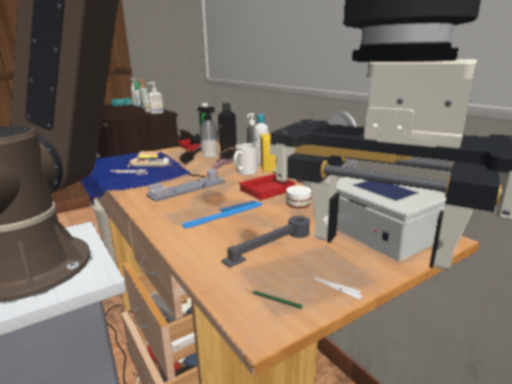

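The scene view shows the fixture with pin/spacer at (168,257) and saddle at (237,293), the tray at (187,210), and the lever with boss (277,176) and foot (336,200). The mug is at (118,230) and the tub at (217,181). In the side view the boss is at (299,226), the foot at (233,258), the spacer near (213,175), the saddle near (158,190) and the pen at (275,298).

```bash
cat > h.py <<'E'
from plant import r
import cv2,numpy as np
def cam(n):
    return r.camera_params(n)
def ray(p,uv,fish=False):
    d=np.array([(uv[0]-p['cx'])/p['fx'],(uv[1]-p['cy'])/p['fy'],1.])
    if fish:
        th=np.hypot(d[0],d[1]); k=np.sin(th)/th if th>1e-9 else 1; d=np.array([d[0]*k,d[1]*k,np.cos(th)])
    R=np.array(p['R']); c=-R.T@np.array(p['t']); d=R.T@d
    return c,d/np.linalg.norm(d)
def onz(p,uv,z,fish=False):
    c,d=ray(p,uv,fish); return c+d*(z-c[2])/d[2]
def tri(rays):
    A=np.zeros((3,3));b=np.zeros(3)
    for c,d in rays:
        M=np.eye(3)-np.outer(d,d);A+=M;b+=M@c
    x=np.linalg.solve(A,b)
    return x,[round(1000*np.linalg.norm((np.eye(3)-np.outer(d,d))@(x-c)),1) for c,d in rays]
def proj(p,X,fish=False):
    q=np.array(p['R'])@np.array(X)+np.array(p['t'])
    if fish:
        h=np.hypot(q[0],q[1]);k=np.arctan2(h,q[2])/h;return p['cx']+p['fx']*q[0]*k,p['cy']+p['fy']*q[1]*k
    return p['cx']+p['fx']*q[0]/q[2],p['cy']+p['fy']*q[1]/q[2]
def snap(name,n="wrist"):
    import json
    s=r.get_state();p=cam(n)
    im=cv2.cvtColor(r.capture(n),cv2.COLOR_RGB2BGR);cv2.imwrite(f"pics/{name}.png",im)
    json.dump({k:np.array(v).tolist() for k,v in p.items()},open(f"pics/{name}.json","w"))
    return s,p,im
E
python3 - <<'E'
from h import *
np.set_printoptions(precision=4,suppress=True)
a,b=cam("scene"),cam("side")
for n,u,v in [("spacer",(168,254),(213,174)),("saddle",(237,293),(158,190)),("boss",(277,172),(299,221)),("foot",(336,201),(233,259)),("tray",(187,212),(267,187))]:
    x,e=tri([ray(a,u),ray(b,v)]);print(n,x,e,onz(a,u,.02))
print(onz(a,(118,245),0),onz(a,(217,188),0.02),onz(b,(275,298),0),onz(b,(338,288),0))
a=cv2.imread('pics/wrist0.png');cv2.imwrite('pics/w0b.png',cv2.resize(a,None,fx=1.5,fy=1.5))
E
```

```text
spacer [0.5465 0.2338 0.0324] [np.float64(1.0), np.float64(1.0)] [0.5576 0.2249 0.02  ]
saddle [0.3517 0.2188 0.0223] [np.float64(1.5), np.float64(1.5)] [0.3513 0.2178 0.02  ]
boss [ 0.5407 -0.2066  0.0325] [np.float64(1.3), np.float64(1.3)] [ 0.5488 -0.2203  0.02  ]
foot [ 0.3503 -0.225   0.0062] [np.float64(1.8), np.float64(1.8)] [ 0.341  -0.2073  0.02  ]
tray [0.644  0.0705 0.0103] [np.float64(3.8), np.float64(3.8)] [0.6305 0.0816 0.02  ]
[0.6943 0.2658 0.    ] [ 0.6371 -0.0489  0.02  ] [ 0.3524 -0.3687  0.    ] [ 0.4633 -0.4107  0.    ]
```

View pics/wrist0.png

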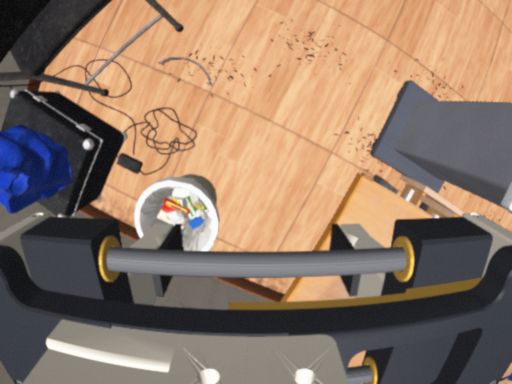

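```bash
cat >> h.py <<'E'
from scipy.spatial.transform import Rotation as Ro
def plan(X,yaw,s=None):
    """shift in tool axes and rotvec from current measured pose to tool-down pose with grasp point X"""
    s=s or r.get_state();R=Ro.from_euler('xyz',s['eef_rot'],degrees=True)
    T=np.array(X)+[0,0,.159]
    sh=R.inv().apply(T-s['tcp_pos']); rv=(R.inv()*Ro.from_euler('xyz',[180,0,yaw],degrees=True)).as_rotvec(degrees=True)
    print('t',s['time_s'],'shift',sh.round(4),'turn',rv.round(2))
E
python3 - <<'E'
from h import *
np.set_printoptions(precision=4,suppress=True)
s=r.get_state();R=Ro.from_euler('xyz',s['eef_rot'],degrees=True)
p=cam('wrist');c=-p['R'].T@p['t'];print('cam in tool',R.inv().apply(c-s['tcp_pos']),'fwd',R.inv().apply(p['R'][2]),'right',R.inv().apply(p['R'][0]))
a=cam('scene')
for u in [(199,172),(160,185),(150,192),(160,197),(187,192),(217,210),(188,229),(155,210),(245,155),(225,213),(302,244)]:print(u,onz(a,u,0 if u[1] not in(192,210,229) else .028))
plan((.47,-.21,.25),-175)
plan((.47,-.21,.25),5)
E
```

```text
cam in tool [ 0.0728 -0.0001  0.0208] fwd [-0.2679  0.0003  0.9634] right [-0.0004  1.     -0.0004]
(199, 172) [ 0.7503 -0.0965  0.    ]
(160, 185) [ 0.7947  0.0234 -0.    ]
(150, 192) [0.7633 0.0883 0.028 ]
(160, 197) [0.7535 0.0635 0.    ]
(187, 192) [0.6832 0.0248 0.028 ]
(217, 210) [0.5668 0.0331 0.028 ]
(188, 229) [0.5752 0.1358 0.028 ]
(155, 210) [0.6953 0.1345 0.028 ]
(245, 155) [ 0.6991 -0.2583  0.    ]
(225, 213) [ 0.5641  0.004  -0.    ]
(302, 244) [ 0.3326 -0.0225  0.    ]
t 0.15 shift [-0.3299  0.2798 -0.0048] turn [ 0.07 -0.02 21.05]
t 0.15 shift [-0.3299  0.2798 -0.0048] turn [   0.03    0.1  -158.95]
```

```bash
python3 -m pendant '[[[-0.036,0.031,0,0,0,2,1],[-0.072,0.062,0,0,0,5,1],[-0.108,0.093,0,0,0,8,1],[-0.144,0.124,0,0,0,10,1],[-0.18,0.155,0,0,0,12,1]]]'; python3 -c "
from h import *
plan((.47,-.21,.25),-175)"
```

```text
time_s: 0.65
tcp_pos: [0.3904, -0.3863, 0.4045]
eef_rot: [180.0, -0.0, -166.0]
contact_force: [1.5, -0.7, 0.4]
gripper_width: 0.0876
gripper_force: 0.0
t 0.65 shift [-0.1198  0.1519 -0.0045] turn [ 0.01 -0.    8.95]
```

```bash
python3 -m pendant '[[[-0.03,0.038,0,0,0,3,1],[-0.06,0.075,0,0,0,6,1],[-0.09,0.113,0,0,0,8,1],[-0.115,0.147,0,0,0,9,1],[-0.115,0.147,0,0,0,9,1]]]'; python3 -c "
from h import *
s,p,im=snap('w1');print(s['tcp_pos'],s['eef_rot'])
for n,X in dict(boss=(.541,-.207,.036),foot=(.350,-.225,.007)).items():print(n,proj(p,X,True))"
```

```text
time_s: 1.15
tcp_pos: [0.4674, -0.2139, 0.4048]
eef_rot: [180.0, 0.0, -174.7]
contact_force: [0.6, 0.1, 1.0]
gripper_width: 0.0876
gripper_force: 0.0
[ 0.46735389 -0.21392111  0.40475535] [ 1.79976318e+02  4.71338950e-02 -1.74719053e+02]
boss (np.float64(256.19954749998163), np.float64(230.5823901862422))
foot (np.float64(255.8369533884833), np.float64(76.48275623865041))
```

View pics/w1.png

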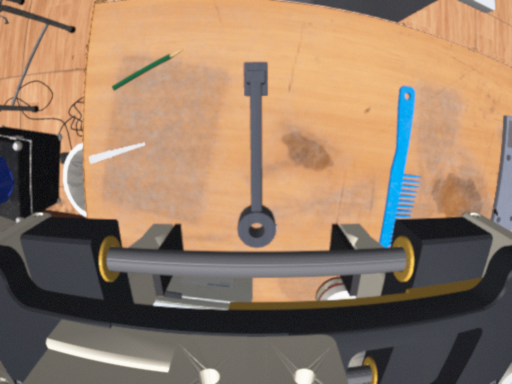

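The wrist view shows the lever upright in the image: bore at (256,226), foot pad at (256,78). The comb is on the right, around (400,170). I'll segment the lever and then go on to the fixture.

Run:
```python
from h import *
import json
np.set_printoptions(precision=4,suppress=True)
p=json.load(open('pics/w1.json'));im=cv2.imread('pics/w1.png')
g=im.max(2);m=((g<110)).astype(np.uint8);m[:, :225]=0;m[:,285:]=0;m[250:]=0;m[:55]=0
n,l,st,c=cv2.connectedComponentsWithStats(m);k=1+np.argmax(st[1:,4]);print(st[k])
L=l==k
def ext(v):
    x=np.where(L[v])[0];return x.min(),x.max()
for v in (66,72,78,84,90,110,130,150,170,190,200,210,218,226,234,242):print(v,ext(v),end=' ')
print()
# axis from arm rows, arm top z=.032
P=np.array([onz(p,(np.mean(ext(v)),v),.032,True) for v in range(110,200,5)])
f=np.polyfit(P[:,0],P[:,1],1);print('arm y=',f,'yaw',np.degrees(np.arctan(f[0])), 'width px->mm',[np.linalg.norm(onz(p,(ext(v)[0]-.5,v),.032,True)-onz(p,(ext(v)[1]+.5,v),.032,True)) for v in (120,150,190)])
hole=(~L)[212:242,243:270]&True
h=(1-L[205:248,238:276].astype(np.uint8));n,l2,s2,c2=cv2.connectedComponentsWithStats(h)
for i in range(1,n):print(s2[i],c2[i]+[238,205])
a=json.loads('{}')
print('boss top',onz(p,(256,226),.036,True),'foot top',onz(p,(256,78),.007,True))
plan((.50,.225,.25),-176)
```

```text
[ 239   63   36  183 1467]
66 (np.int64(247), np.int64(266)) 72 (np.int64(253), np.int64(266)) 78 (np.int64(263), np.int64(266)) 84 (np.int64(255), np.int64(266)) 90 (np.int64(258), np.int64(266)) 110 (np.int64(257), np.int64(260)) 130 (np.int64(259), np.int64(260)) 150 (np.int64(255), np.int64(260)) 170 (np.int64(256), np.int64(261)) 190 (np.int64(258), np.int64(260)) 200 (np.int64(257), np.int64(260)) 210 (np.int64(244), np.int64(269)) 218 (np.int64(240), np.int64(273)) 226 (np.int64(247), np.int64(274)) 234 (np.int64(247), np.int64(273)) 242 (np.int64(248), np.int64(265)) 
arm y= [ 0.0866 -0.2521] yaw 4.948414552152918 width px->mm [np.float64(0.0035169028974776995), np.float64(0.0071353308506297685), np.float64(0.0036768164384805885)]
[  0   0  38  43 942] [256.242  228.4416]
[14  0  7  5 29] [254.8966 207.0345]
[13 33  1  1  1] [251. 238.]
[13 35  1  1  1] [251. 240.]
boss top [ 0.5348 -0.2078  0.036 ] foot top [ 0.3519 -0.2246  0.007 ]
t 1.2 shift [-0.0738  0.4355 -0.0043] turn [0.01 0.01 1.29]
```

```bash
python3 -m pendant '[[[-0.004,0.048,0,0,0,0,1],[-0.008,0.096,0,0,0,0,1],[-0.012,0.144,0,0,0,0,1],[-0.016,0.192,0,0,0,0,1],[-0.02,0.24,0,0,0,0,1]]]' | head -2;  python3 -m pendant '[[[-0.005,0.048,0,0,0,-0.3,1],[-0.01,0.096,0,0,0,-0.6,1],[-0.017,0.144,0,0,0,-0.9,1],[-0.023,0.195,0,0,0,-1.2,1],[-0.023,0.195,0,0,0,-1.2,1]]]'|head -3; python3 -c "
from h import *
s,p,im=snap('w2');print(s['tcp_pos'],s['eef_rot'])
for n,X in dict(sp=(.5465,.234,.042),sad=(.3517,.219,.02)).items():print(n,proj(p,X,True))"
```

```text
time_s: 1.7
tcp_pos: [0.4642, 0.024, 0.4048]
time_s: 2.2
tcp_pos: [0.4711, 0.2232, 0.4041]
eef_rot: [-180.0, 0.0, -173.6]
[0.47110987 0.22321148 0.40411002] [-1.79993434e+02  2.54266149e-03 -1.73572772e+02]
sp (np.float64(258.0595596131227), np.float64(234.44204381957152))
sad (np.float64(263.82047650596684), np.float64(74.4266644496109))
```

View pics/w2.png

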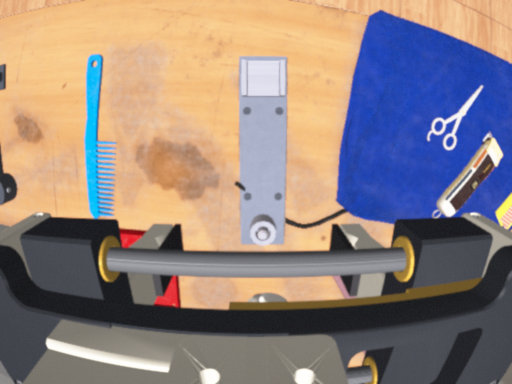

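The fixture is upright in the image: spacer and pin at (263,232), saddle centre at (263,76), plate edges near columns 240 and 287. The towel and cord lie to the right.

Run:
```python
from h import *
import json
np.set_printoptions(precision=4,suppress=True)
def seg(f,u0,u1,v0,v1,sat=70):
    im=cv2.imread(f'pics/{f}.png');h=cv2.cvtColor(im,cv2.COLOR_BGR2HSV)
    m=(im[:,:,2].astype(int)-im[:,:,0]<25).astype(np.uint8);q=np.zeros_like(m);q[v0:v1,u0:u1]=m[v0:v1,u0:u1]
    n,l,st,c=cv2.connectedComponentsWithStats(q);k=1+np.argmax(st[1:,4]);return l==k,st[k]
p=json.load(open('pics/w2.json'));L,st=seg('w2',225,300,45,250);print(st)
ex=lambda v:(np.where(L[v])[0].min()-.5,np.where(L[v])[0].max()+.5)
C=[];W=[]
for v in list(range(105,180,5))+[205]:
    a,b=[onz(p,(x,v),.012,True) for x in ex(v)];C.append((a+b)/2);W.append(np.linalg.norm(a-b))
C=np.array(C);f=np.polyfit(C[:,0],C[:,1],1);print('plate w',np.median(W),'line',f,'yaw',np.degrees(np.arctan(f[0])))
print('near end',onz(p,(263,st[1]-.5),.012,True),'far', st[1]+st[3])
for uv in [(263,232),(263,230)]:print('pin',onz(p,uv,.05,True),onz(p,uv,.042,True))
print('sad',onz(p,(263,77),.02,True))
p=json.load(open('pics/w1.json'));L,st=seg('w1',225,290,50,250);print(st)
C=[];W=[]
for v in range(110,195,5):
    a,b=[onz(p,(x,v),.032,True) for x in ex(v)];C.append((a+b)/2);W.append(np.linalg.norm(a-b))
C=np.array(C);f=np.polyfit(C[:,0],C[:,1],1);print('arm w',np.median(W),'line',f,'yaw',np.degrees(np.arctan(f[0])))
v0=st[1]; print('foot end',onz(p,(256,v0-.5),.007,True),'boss rows')
u0=[ (v,ex(v)) for v in range(205,250,3)];print([(v,round(b-a),(a+b)/2) for v,(a,b) in u0])
s=cv2.imread('pics/w2.png')[205:250,225:305];t=cv2.imread('pics/w1.png')[195:250,220:300]
cv2.imwrite('pics/c1.png',np.vstack([cv2.resize(s,(640,360),interpolation=2),cv2.resize(t,(349,240),interpolation=2,)[:, :349].copy() if 0 else cv2.copyMakeBorder(cv2.resize(t,(349,240),interpolation=2),0,0,0,291,0)]))
plan((.546,.234,.12),-174)
```

```text
[ 236   56   64  189 8757]
plate w 0.05857769915692826 line [0.1087 0.1801] yaw 6.206179311387402
near end [0.3267 0.2154 0.012 ] far 245
pin [0.5392 0.2391 0.05  ] [0.5425 0.2397 0.042 ]
pin [0.5365 0.2388 0.05  ] [0.5398 0.2394 0.042 ]
sad [0.355  0.2184 0.02  ]
[ 238   63   39  184 3054]
arm w 0.011892502170048329 line [ 0.0939 -0.2584] yaw 5.364552036970123
foot end [ 0.332  -0.2265  0.007 ] boss rowsTraceback (most recent call last):
  File "<stdin>", line 23, in <module>
  File "<stdin>", line 9, in <lambda>
    return umr_minimum(a, axis, None, out, keepdims, initial, where)
ValueError: zero-size array to reduction operation minimum which has no identity
```

```bash
python3 -m pendant '[[[-0.045,0,0.02,0,0,0,1],[-0.09,0,0.04,0,0,0,1],[-0.135,0,0.06,0,0,0,1],[-0.14,0,0.075,0,0,0,1],[-0.14,0,0.075,0,0,0,1]]]'|head -3
python3 - <<'E'
from h import *
s,p,im=snap('w3');print(s['tcp_pos'],s['eef_rot'])
u,v=map(int,proj(p,(.5435,.2388,.046),True));print(u,v,proj(p,(.5435,.2388,.05),True),proj(p,(.35,.219,.02),True))
c=im[v-60:v+60,u-80:u+80];cv2.imwrite('pics/c3.png',cv2.resize(c,(800,600),interpolation=cv2.INTER_CUBIC))
E
```

```text
time_s: 2.75
tcp_pos: [0.6102, 0.2325, 0.3257]
eef_rot: [-179.8, -0.3, -173.9]
[0.61019814 0.23246217 0.3257255 ] [-179.8343332    -0.33994932 -173.9372203 ]
272 122 (np.float64(272.88832981079), np.float64(122.36931154869049)) (np.float64(270.882310196066), np.float64(-58.60395851518413))
```

View pics/c3.png

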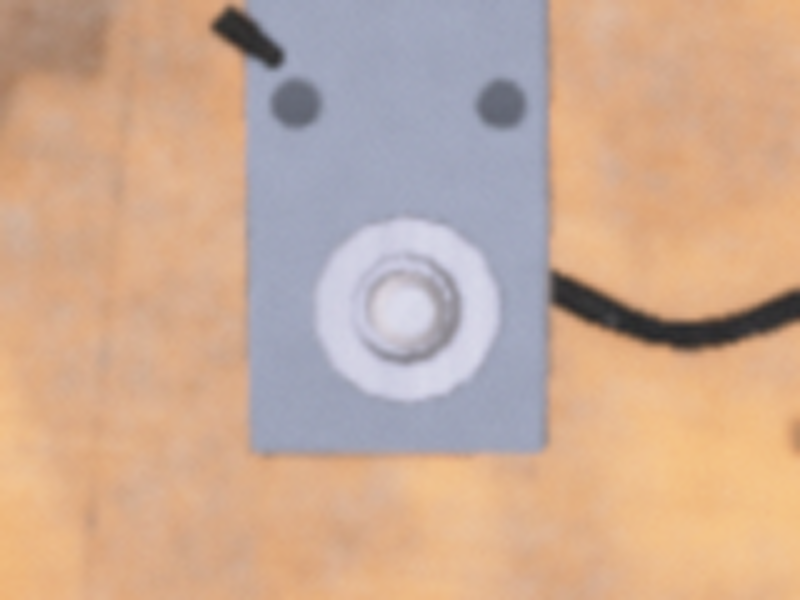

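The close crop (scale 5, origin (192,62)) shows the spacer ring centred at full-image pixel (273.0,123.4), with the pin tip at (272.8,123.4). The far plate edge is at crop row 452.

Run:
```python
from h import *
import json
np.set_printoptions(precision=4,suppress=True)
p=json.load(open('pics/w3.json'));q=json.load(open('pics/w2.json'));a=cam('scene');b=cam('side')
print('tip',onz(p,(272.8,123.4),.05,True),'spacer',onz(p,(273,123.4),.042,True))
print('tri top',tri([ray(p,(273,123.4),True),ray(q,(263,231.5),True)]))
print('end',onz(p,(192+(251+547)/10-.4,62+452/5-.4),.012,True))
X=onz(p,(272.8,123.4),.05,True)
print(proj(a,X),proj(b,X))
for z in(.10,.04):plan((X[0],X[1],z),-173.8)
```

```text
tip [0.5444 0.2388 0.05  ] spacer [0.5446 0.2395 0.042 ]
tri top (array([0.5447, 0.24  , 0.0351]), [np.float64(0.2), np.float64(0.2)])
end [0.5738 0.2428 0.012 ]
(np.float64(166.6391743888732), np.float64(250.58639687772376)) (np.float64(211.59996890387035), np.float64(168.40030878108232))
t 2.8 shift [0.064  0.013  0.0691] turn [-0.11 -0.21 -0.08]
t 2.8 shift [0.0638 0.0131 0.1291] turn [-0.11 -0.21 -0.08]
```

```bash
python3 -m pendant '[[[0.032,0.006,0,0,0,0,1],[0.064,0.013,0.02,0,0,0,1],[0.064,0.013,0.05,0,0,0,1],[0.064,0.013,0.065,0,0,0,1],[0.064,0.013,0.065,0,0,0,1]]]'|head -3
python3 - <<'E'
from h import *
plan((.5445,.239,.04),-173.8)
E
```

```text
time_s: 3.3
tcp_pos: [0.5431, 0.2399, 0.2648]
eef_rot: [-180.0, -0.1, -173.7]
t 3.3 shift [-0.0014 -0.001   0.0658] turn [-0.03 -0.06  0.08]
```

```bash
python3 -m pendant '[[[-0.001,-0.001,0.025,0,0,0,1],[-0.001,-0.001,0.045,0,0,0,1],[-0.001,-0.001,0.058,0,0,0,1],[-0.001,-0.001,0.065,0,0,0,1],[-0.001,-0.001,0.065,0,0,0,1]]]'; python3 -m pendant '[[[0,0,0,0,0,0,0.2],[0,0,0,0,0,0,-0.2],[0,0,0,0,0,0,-0.5],[0,0,0,0,0,0,-0.5],[0,0,0,0,0,0,-0.5]]]' 20
```

```text
time_s: 3.8
tcp_pos: [0.5457, 0.2398, 0.1999]
eef_rot: [-180.0, -0.0, -173.7]
contact_force: [-0.4, -0.0, 0.5]
gripper_width: 0.0876
gripper_force: 0.0
time_s: 4.3
tcp_pos: [0.5457, 0.2399, 0.1999]
eef_rot: [180.0, 0.0, -173.7]
contact_force: [0.6, 0.0, 0.5]
gripper_width: 0.0532
gripper_force: 0.0
```

```bash
python3 -m pendant '[[[0,0,0,0,0,0,-0.5],[0,0,0,0,0,0,-0.5],[0,0,0,0,0,0,-0.5],[0,0,0,0,0,0,-0.5],[0,0,0,0,0,0,-0.5]]]' 20
```

```text
time_s: 4.8
tcp_pos: [0.5457, 0.2399, 0.1996]
eef_rot: [-180.0, -0.0, -173.7]
contact_force: [0.5, 0.7, 0.1]
gripper_width: 0.0322
gripper_force: 20.0
```

```bash
python3 -m pendant '[[[0,0,-0.01,0,0,0,-0.5],[0,0,-0.025,0,0,0,-0.5],[0,0,-0.05,0,0,0,-0.5],[0,0,-0.08,0,0,0,-0.5],[0,0,-0.08,0,0,0,-0.5]]]' 25
python3 - <<'E'
from h import *
s,p,im=snap('s4','side');a=im
X=np.array(r.get_state()['tcp_pos']);u,v=map(int,proj(p,(X[0],X[1],X[2]-.159)));print(u,v)
t=im[v-50:v+70,u-60:u+100]
s,p,im=snap('s4b','scene');u2,v2=map(int,proj(p,(.63,.08,.02)));print(u2,v2)
c=im[v2-50:v2+70,u2-70:u2+90]
cv2.imwrite('pics/c4.png',np.hstack([cv2.resize(t,(400,300),interpolation=2),cv2.resize(c,(400,300),interpolation=2)]))
plan((.63,.08,.12),180)
E
```

```text
time_s: 5.3
tcp_pos: [0.5469, 0.2407, 0.2846]
eef_rot: [179.8, 0.4, -173.7]
contact_force: [0.3, -0.1, 0.1]
gripper_width: 0.0325
gripper_force: 25.0
210 146
187 211
t 5.4 shift [-0.0664 -0.1682  0.0019] turn [0.09 0.1  6.25]
```

View pics/c4.png

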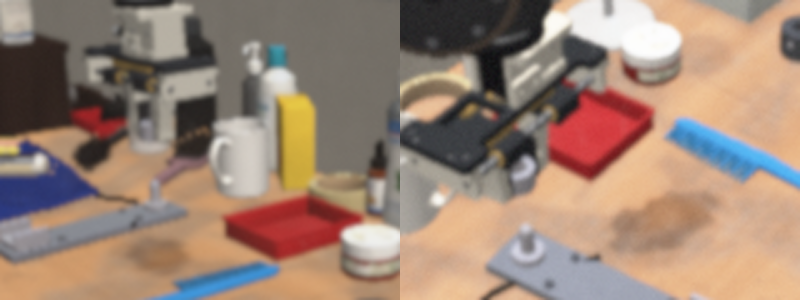

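The spacer is in the fingers and clear of the pin, which is bare at right-crop (527,240). The tray is empty at (600,130).

```bash
python3 -m pendant '[[[-0.015,-0.042,0,0,0,2,-0.5],[-0.032,-0.085,0,0,0,4,-0.5],[-0.05,-0.128,0,0,0,6,-0.5],[-0.066,-0.168,0,0,0,8,-0.5],[-0.066,-0.168,0,0,0,8,-0.5]]]' 25
python3 - <<'E'
from h import *
s,p,im=snap('w5')
plan((.63,.082,.027),176)
c=im[60:250,150:400];b,g,R=[im[:,:,i].astype(int) for i in range(3)]
m=((R>90)&(g<60)&(b<70)).astype(np.uint8);print(cv2.boundingRect(m))
a=cam('scene');im=cv2.imread('pics/scene0.png');b,g,R=[im[:,:,i].astype(int) for i in range(3)]
m=((R>90)&(g<60)&(b<70)).astype(np.uint8);n,l,st,c=cv2.connectedComponentsWithStats(m);k=1+np.argmax(st[1:,4]);print(st[k])
pts=cv2.findNonZero((l==k).astype(np.uint8))[:,0].astype(float)
for f in (pts[:,0].argmin(),pts[:,0].argmax(),pts[:,1].argmin(),pts[:,1].argmax()):print(pts[f],onz(a,pts[f],.028).round(3))
E
```

```text
time_s: 5.9
tcp_pos: [0.6308, 0.0758, 0.2783]
eef_rot: [-179.9, -0.1, 177.9]
contact_force: [-0.2, -0.0, -1.2]
gripper_width: 0.0326
gripper_force: 25.0
t 5.95 shift [-0.0001  0.0047  0.0922] turn [-0.06 -0.13  2.01]
(102, 132, 217, 161)
[156 189  61  43 967]
[156. 207.] [0.702 0.124 0.028]
[216. 205.] [0.583 0.019 0.028]
[181. 189.] [0.706 0.025 0.028]
[191. 231.] [0.564 0.137 0.028]
```

```bash
python3 -m pendant '[[[-0.002,0.001,0.03,0,0,0,-0.5],[-0.002,0.001,0.06,0,0,0,-0.5],[-0.002,0.001,0.08,0,0,0,-0.5],[-0.002,0.001,0.091,0,0,0,-0.5],[-0.002,0.001,0.091,0,0,0,-0.5]]]'; python3 -m pendant '[[[0,0,0,0,0,0,-0.1],[0,0,0,0,0,0,-0.1],[0,0,0,0,0,0,-0.1],[0,0,0,0,0,0,-0.1]]]' 20
```

```text
time_s: 6.45
tcp_pos: [0.6307, 0.0814, 0.1868]
eef_rot: [-179.9, -0.2, 178.3]
contact_force: [-0.7, 1.1, -0.5]
gripper_width: 0.0326
gripper_force: 25.0
time_s: 6.85
tcp_pos: [0.6318, 0.0811, 0.1896]
eef_rot: [180.0, 0.1, 178.3]
contact_force: [0.1, 0.4, 0.5]
gripper_width: 0.0395
gripper_force: 0.0
```

Released; lift, and look from above. Then go toward the lever.

```bash
python3 -m pendant '[[[0,0,-0.02,0,0,0,-0.1],[0,0,-0.05,0,0,0,-0.1],[0,0,-0.09,0,0,0,1],[0,0,-0.13,0,0,0,1],[0,0,-0.17,0,0,0,1]]]'
python3 - <<'E'
from h import *
s,p,im=snap('s6','scene')
t=im[170:260,100:250]
s,p,im=snap('s6b','side')
print(s['tcp_pos'],s['eef_rot'])
u,v=map(int,proj(p,(.63,.08,.02)));c=im[v-45:v+45,u-75:u+75]
cv2.imwrite('pics/c6.png',np.hstack([cv2.resize(t,(400,240),interpolation=2),cv2.resize(c,(400,240),interpolation=2)]))
plan((.53,-.213,.22),-174.6)
E
```

```text
time_s: 7.35
tcp_pos: [0.6313, 0.0808, 0.3609]
eef_rot: [180.0, 0.0, 178.3]
contact_force: [0.2, -0.2, 0.1]
gripper_width: 0.058
gripper_force: 0.0
[0.63300231 0.08100784 0.36878744] [179.87060218   0.60681694 178.32828825]
t 7.45 shift [ 0.0941 -0.2971 -0.0149] turn [ 0.15  0.62 -7.09]
```

View pics/c6.png

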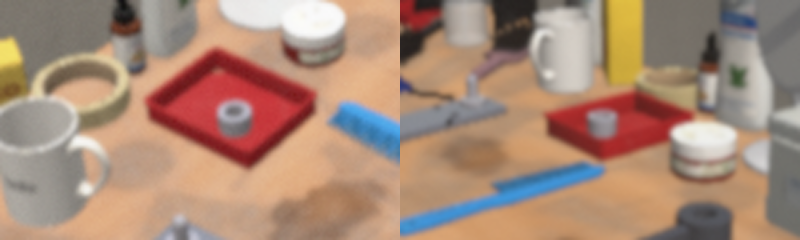

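The spacer stands flat in the tray at left-crop (235,118); mug, tub and pin are undisturbed. Now I'll look at the lever from closer.

```bash
python3 -m pendant '[[[0.015,-0.047,0,0,0,-1,1],[0.03,-0.094,0,0,0,-2,1],[0.045,-0.141,0,0,0,-3,1],[0.06,-0.188,0,0,0,-4,1],[0.074,-0.235,0,0,0,-5,1]]]'|head -1;python3 -m pendant '[[[0.01,-0.034,0.01,0,0,-1,1],[0.015,-0.066,0.02,0,0,-2,1],[0.015,-0.066,0.02,0,0,-2,1],[0.015,-0.066,0.02,0,0,-2,1]]]'|head -4
python3 - <<'E'
from h import *
s,p,im=snap('w7');print(s['tcp_pos'],s['eef_rot'])
u,v=map(int,proj(p,(.45,-.215,.02),True));print(u,v)
c=im[v-130:v+130,u-50:u+50];print(v-130,u-50);c=cv2.rotate(c,cv2.ROTATE_90_CLOCKWISE)
cv2.imwrite('pics/c7.png',cv2.resize(c,None,fx=3,fy=3,interpolation=cv2.INTER_CUBIC))
E
```

```text
time_s: 7.95
time_s: 8.35
tcp_pos: [0.5389, -0.2191, 0.3386]
eef_rot: [180.0, -0.0, -174.9]
contact_force: [0.1, -0.4, -0.3]
[ 0.5389119  -0.21912449  0.33860672] [ 1.79996992e+02 -3.76179005e-03 -1.74866132e+02]
268 96
-34 218Traceback (most recent call last):
  File "<stdin>", line 5, in <module>
cv2.error: OpenCV(4.12.0) /io/opencv/modules/imgproc/src/resize.cpp:4208: error: (-215:Assertion failed) !ssize.empty() in function 'resize'
```

Run:
```python
from h import *
im=cv2.imread('pics/w7.png')[0:240,200:340]
cv2.imwrite('pics/c7.png',cv2.resize(cv2.rotate(im,cv2.ROTATE_90_CLOCKWISE),None,fx=3.3333,fy=4,interpolation=cv2.INTER_CUBIC))
```

```text
(no output)
```

View pics/c7.png

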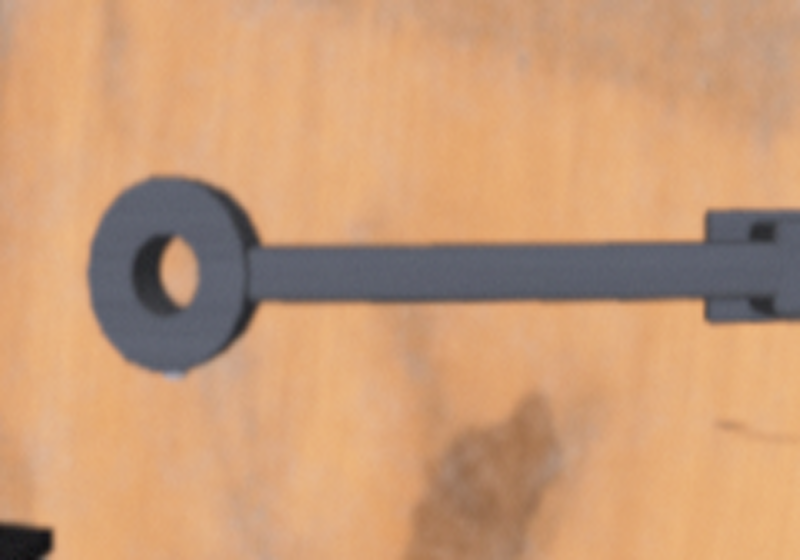

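The bore's top centre is at crop (168,275), which is full-image pixel (268.4,189). The arm runs straight to the foot, with its centre at (700,270) in the crop.

Run:
```python
from h import *
import json
np.set_printoptions(precision=4,suppress=True)
p=json.load(open('pics/w7.json'));q=json.load(open('pics/w1.json'));a=cam('scene')
f=lambda x,y:(200+y/4-.375,239-(x/3.3333-.35))
B=onz(p,f(168,274.5),.036,True);print('bore top',B,'tri',tri([ray(p,f(168,274.5),True),ray(q,(256.5,226),True)]),tri([ray(p,f(168,274.5),True),ray(a,(277,172))]))
im=cv2.imread('pics/w7.png').astype(int);m=im[:,:,2]-im[:,:,0]<30
C=[];W=[]
for v in range(30,158,4):
    x=np.where(m[v,240:300])[0]+240;e=[onz(p,(t,v),.032,True) for t in(x.min()-.5,x.max()+.5)];C.append((e[0]+e[1])/2);W.append(np.linalg.norm(e[0]-e[1]))
C=np.array(C);g=np.polyfit(C[:,0],C[:,1],1);yaw=np.degrees(np.arctan(g[0]));print('arm w',np.median(W),yaw,'y at bore',np.polyval(g,B[0]))
d=np.array([np.cos(np.radians(yaw)),np.sin(np.radians(yaw))])
print('balance',np.array([B[0],np.polyval(g,B[0])])-.059*d)
bal=np.array([B[0],np.polyval(g,B[0])])-.059*d
plan((*bal,.10),yaw-180);plan((*bal,.022),yaw-180)
```

```text
bore top [ 0.5395 -0.2073  0.036 ] tri (array([ 0.5479, -0.2055,  0.0034]), [np.float64(0.4), np.float64(0.4)]) (array([ 0.5406, -0.2071,  0.031 ]), [np.float64(0.3), np.float64(0.3)])
arm w 0.012592228837622933 5.670127465555883 y at bore -0.20730133937637638
balance [ 0.4808 -0.2131]
t 8.4 shift [0.0577 0.0106 0.0799] turn [-0.    0.03 -0.47]
t 8.4 shift [0.0578 0.0106 0.1579] turn [-0.    0.03 -0.47]
```

```bash
python3 -m pendant '[[[0.03,0.005,0.02,0,0,-0.2,1],[0.058,0.0105,0.05,0,0,-0.5,1],[0.058,0.0105,0.08,0,0,-0.5,1],[0.058,0.0105,0.08,0,0,-0.5,1]]]'|head -3; python3 -c "
from h import *
plan((.4808,-.2131,.024),-174.33)"
```

```text
time_s: 8.8
tcp_pos: [0.4791, -0.212, 0.2564]
eef_rot: [179.9, -0.3, -174.2]
t 8.8 shift [-0.0019 -0.0014  0.0733] turn [ 0.08 -0.26  0.14]
```

```bash
python3 -m pendant '[[[-0.001,-0.001,0.025,0,0,0,1],[-0.001,-0.001,0.05,0,0,0,1],[-0.001,-0.001,0.062,0,0,0,1],[-0.001,-0.001,0.062,0,0,0,1],[-0.001,-0.001,0.062,0,0,0,1]]]'|head -4; python3 -c "
from h import *
plan((.4808,-.2131,.024),-174.33)"
```

```text
time_s: 9.3
tcp_pos: [0.4826, -0.2139, 0.1977]
eef_rot: [-180.0, 0.1, -174.2]
contact_force: [-0.6, -0.0, 0.1]
t 9.3 shift [0.0018 0.001  0.0147] turn [-0.03  0.05  0.14]
```

```bash
python3 -m pendant '[[[0.001,0.001,0.008,0,0,0,1],[0.001,0.001,0.014,0,0,0,0.3],[0.001,0.001,0.014,0,0,0,-0.3],[0.001,0.001,0.014,0,0,0,-1],[0.001,0.001,0.014,0,0,0,-1]]]' 20;python3 -m pendant '[[[0,0,0,0,0,0,-1],[0,0,0,0,0,0,-1],[0,0,0,0,0,0,-1],[0,0,0,0,0,0,-1],[0,0,0,0,0,0,-1]]]' 20;python3 -m pendant '[[[0,0,0,0,0,0,-1],[0,0,0,0,0,0,-1],[0,0,0,0,0,0,-1],[0,0,0,0,0,0,-1]]]' 55
```

```text
time_s: 9.8
tcp_pos: [0.4807, -0.2133, 0.1829]
eef_rot: [-180.0, 0.0, -174.2]
contact_force: [-0.8, 0.1, 0.1]
gripper_width: 0.0615
gripper_force: 0.0
time_s: 10.3
tcp_pos: [0.4806, -0.2132, 0.1827]
eef_rot: [-180.0, 0.0, -174.2]
contact_force: [-0.6, -0.1, -0.4]
gripper_width: 0.0211
gripper_force: 0.0
time_s: 10.7
tcp_pos: [0.4805, -0.2131, 0.1827]
eef_rot: [180.0, 0.0, -174.2]
contact_force: [0.0, 2.2, 0.9]
gripper_width: 0.0136
gripper_force: 55.0
```

Gripped (13.6 mm at 55 N). Lift gently and read the moment to check the balance.

```bash
python3 -c "
from h import *
s=r.get_state();print(s['contact_force'],s['moment'])"
python3 -m pendant '[[[0,0,-0.005,0,0,0,-1],[0,0,-0.015,0,0,0,-1],[0,0,-0.03,0,0,0,-1],[0,0,-0.03,0,0,0,-1],[0,0,-0.03,0,0,0,-1]]]' 60;python3 -c "
from h import *
s=r.get_state();print(s['contact_force'],s['moment'])
import json
s,p,im=snap('w8');q=json.load(open('pics/w1.json'))
print(proj(p,(.352,-.2246,.037),True))"
```

```text
[0.02602646 2.18845184 0.85543283] [ 0.98425818  0.0141231  -0.08812602]
time_s: 11.2
tcp_pos: [0.4804, -0.2133, 0.2129]
eef_rot: [180.0, 0.0, -174.3]
contact_force: [-0.1, -0.1, -7.0]
gripper_width: 0.0137
gripper_force: 60.0
[-0.06825494 -0.14909841 -6.96056862] [-0.01065757  0.01832225 -0.0734139 ]
(np.float64(259.5004686030611), np.float64(8.572048768535012))
```

```bash
python3 -m pendant '[[[0,0.0,-0.03,0,0,0,-1],[0,0.02,-0.06,0,0,0,-1],[0,0.05,-0.075,0,0,0,-1],[0,0.085,-0.075,0,0,0,-1],[0,0.12,-0.075,0,0,0,-1]]]' 60 | sed -n 2,4p;python3 -m pendant '[[[0,0.035,0,0,0,0,-1],[0,0.07,0,0,0,0,-1],[0,0.105,0,0,0,0,-1],[0,0.14,0,0,0,0,-1],[0,0.175,0,0,0,0,-1]]]' 60| sed -n 2,4p;python3 -c "
from h import *
plan((.4858,.2326,.1337),-173.8)"
```

```text
tcp_pos: [0.4679, -0.0929, 0.2875]
eef_rot: [180.0, -0.0, -174.3]
contact_force: [-0.8, 0.0, -7.6]
tcp_pos: [0.4501, 0.0814, 0.287]
eef_rot: [-180.0, -0.1, -174.3]
contact_force: [0.1, 0.1, -6.5]
t 12.25 shift [-0.0506  0.1468 -0.0059] turn [-0.02 -0.07 -0.45]
```

```bash
python3 -m pendant '[[[-0.012,0.035,-0.001,0,0,-0.1,-1],[-0.024,0.07,-0.003,0,0,-0.2,-1],[-0.037,0.105,-0.005,0,0,-0.3,-1],[-0.047,0.135,-0.006,0,0,-0.4,-1],[-0.05,0.146,-0.006,0,0,-0.5,-1]]]' 60| sed -n 2,4p;python3 -m pendant '[[[0,0,0,0,0,0,-1],[0,0,0,0,0,0,-1],[0,0,0,0,0,0,-1],[0,0,0,0,0,0,-1],[0,0,0,0,0,0,-1]]]' 60| sed -n 2,4p;python3 - <<'E'
from h import *
plan((.4858,.2326,.1037),-173.8)
for n,c in(('w9','wrist'),('s9','scene'),('d9','side')):
    s,p,im=snap(n,c);f=c=='wrist'
    z=s['tcp_pos'][2]-.1827
    for N,X in dict(bossTop=(.5445,.239,z+.036),pin=(.5445,.239,.05),foot=(.5445-.19*.994,.239-.19*.108,z+.007)).items():print(n,N,np.round(proj(p,X,f),1))
a=cv2.imread('pics/s9.png')[190:330,130:290];b=cv2.imread('pics/d9.png')[90:230,130:290]
a=cv2.resize(a,(400,350),interpolation=2);b=cv2.resize(b,(400,350),interpolation=2)
w=cv2.resize(cv2.imread('pics/w9.png')[20:250,180:350],(185,250),interpolation=2)
w=cv2.resize(cv2.rotate(cv2.imread('pics/w9.png')[0:250,206:316],cv2.ROTATE_90_CLOCKWISE),(568,250),interpolation=2)
cv2.imwrite('pics/c9.png',np.vstack([np.hstack([a,b]),cv2.copyMakeBorder(w,0,0,0,232,0)]))
E
```

```text
tcp_pos: [0.4866, 0.2333, 0.2929]
eef_rot: [180.0, 0.0, -173.6]
contact_force: [-0.2, -0.4, -7.3]
tcp_pos: [0.486, 0.2299, 0.2938]
eef_rot: [180.0, 0.0, -173.8]
contact_force: [0.2, 0.9, -7.0]
t 13.25 shift [-0.0001  0.0027  0.0311] turn [0.01 0.   0.01]
w9 bossTop [261.4 352.6]
w9 pin [259.6 271. ]
w9 foot [261.9   5.4]
s9 bossTop [162.6 218.9]
s9 pin [166.6 250.6]
s9 foot [235.  260.8]
d9 bossTop [209.8 139.1]
d9 pin [211.6 168.4]
d9 foot [155.2 159.1]
```

```bash
python3 -m pendant '[[[0,0.001,0.008,0,0,0,-1],[0,0.002,0.018,0,0,0,-1],[0,0.0027,0.026,0,0,0,-1],[0,0.0027,0.031,0,0,0,-1],[0,0.0027,0.031,0,0,0,-1]]]' 60| sed -n 2,4p;python3 -m pendant '[[[0,0,0,0,0,0,-1],[0,0,0,0,0,0,-1],[0,0,0,0,0,0,-1],[0,0,0,0,0,0,-1],[0,0,0,0,0,0,-1]]]' 60| sed -n 2,4p;python3 - <<'E'
from h import *
plan((.4858,.2326,.1037),-173.8)
for n,c in(('w10','wrist'),('s10','scene'),('d10','side')):
    s,p,im=snap(n,c);f=c=='wrist'
    z=s['tcp_pos'][2]-.1827
    for N,X in dict(bossTop=(.5445,.239,z+.036),bossBot=(.5445,.239,z),pin=(.5445,.239,.05),foot=(.5445-.19*.994,.239-.19*.108,z+.007)).items():print(n,N,np.round(proj(p,X,f),1))
a=cv2.imread('pics/s10.png')[190:330,130:290];b=cv2.imread('pics/d10.png')[90:230,130:290]
a=cv2.resize(a,(400,350),interpolation=2);b=cv2.resize(b,(400,350),interpolation=2)
w=cv2.resize(cv2.rotate(cv2.imread('pics/w10.png')[0:250,206:316],cv2.ROTATE_90_CLOCKWISE),(568,250),interpolation=2)
cv2.imwrite('pics/c10.png',np.vstack([np.hstack([a,b]),cv2.copyMakeBorder(w,0,0,0,232,0)]))
E
```

```text
tcp_pos: [0.4855, 0.2331, 0.2614]
eef_rot: [-179.9, -0.1, -173.7]
contact_force: [0.1, -0.3, -7.2]
tcp_pos: [0.4858, 0.2333, 0.2629]
eef_rot: [180.0, 0.0, -173.7]
contact_force: [0.0, -0.1, -7.4]
t 14.4 shift [ 0.     -0.0007  0.0002] turn [0.01 0.02 0.06]
w10 bossTop [255.4 352.3]
w10 bossBot [255.5 315.2]
w10 pin [255.5 290.8]
w10 foot [255.5   5.1]
s10 bossTop [163.9 229.4]
s10 bossBot [165.4 241.1]
s10 pin [166.6 250.6]
s10 foot [235.1 271.1]
d10 bossTop [210.4 148.7]
d10 bossBot [211.1 159.5]
d10 pin [211.6 168.4]
d10 foot [156.4 169.4]
```

View pics/c10.png

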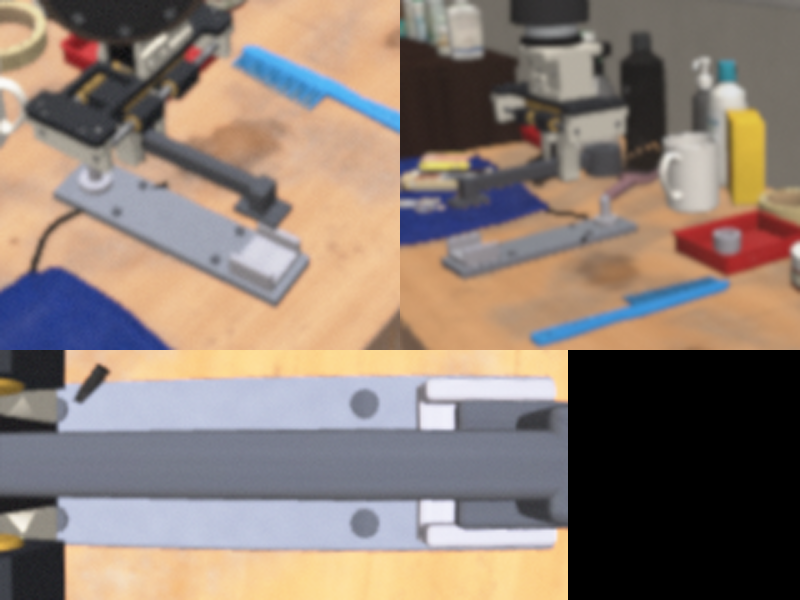

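The last picture confirms the pose. In the wrist strip the arm centre (row 465) lies on the plate's centre line (464), with the foot between the cheeks. In the side view the boss (605,172) is directly above the pin tip (606,197), and the foot and boss pixels match the predictions for a level lever to within about 2 px. The spacer is in the tray, so I'm handing in.

```bash
python3 -c "
from plant import r
s=r.get_state();print(s['time_s'],s['gripper_width'],s['gripper_force'],abs(s['qd']).max());print(r.close_job())"
```

```text
14.55 0.013430735564682625 59.9963504076004 0.0889710330668386
the job is handed in; nothing more can be done
None
```

The job is handed in at 14.6 s: the spacer is in the tray and the lever is gripped level and still, bore over the pin about 3 cm above its tip and foot over the saddle; I saw no sign that the mug or tub moved, and the pen was not checked at the end, though the arm stayed clear of it.

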